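# Load the hinged drill jig, pin it and hold it shut

### The arm

A 6-joint arm with a two-finger parallel gripper is mounted at the origin on a cart in front of the work surface, level with it; the furniture and walls round the work are solid. World frame = base frame: x ahead of the robot, y to its left, z up, the work surface at z = 0. Lengths are in m, angles in rad, forces in N, time in s.
With the tool pointing down it reaches from about 0.35 to 0.875 m from the base axis. Payload 4.2 kg.
Tool frame: the origin (TCP) lies midway between the tips of the shut fingers; the grasp point (between the pads) lies 19 mm behind it; z points along the fingers, y is the direction in which the jaws open and shut (so a half turn about z gives the same grasp; the last joint's range is limited). The gripper opens to 87 mm and grips with 3 to 60 N. Pads are 19 mm wide; open, the fingers measure 117 mm over their backs; the gripper's body (75 mm by 190 mm) begins 51 mm behind the grasp point.
Start: joints at [-0.903, 0.385, 0.008, 0, -1.194, -0.259], TCP at [0.248, -0.573, 0.223] pointing down, gripper open.
Joint ranges: [-3.14, 3.14], [-1.21, 2.06], [-1.07, 1.41], [-3.16, 2.05], [-2.99, -0.16], [-3.1, 3.1]. Speed limits (rad/s): [2.79, 2.79, 3.14, 3.14, 3.14, 3.14].

### API

Orientations are given as a 3x3 rotation matrix whose columns are the frame's x, y, z axes.
In Python, from station import ctrl, snapshot gives the robot as it stands. The module is installed in compiled form; this text tells all that it offers.
- The arm moves only by the tool send_rows, never from a script. Its argument "commands" is a list of rows, each an object of numbers: "tx", "ty", "tz": the shift along the tool's x, y, z in cm; "roll": the turn about the tool's z in degrees; "fingers": the opening, from -1 (shut) to 1 (fully open), so that 0 is half open. In form: [{"tx": .., "ty": .., "tz": .., "roll": .., "fingers": ..}, ...]. A call has 1 to 5 rows; each row is the pose to reach, as a shift and turn from the pose measured when the call began, along the tool's axes at that moment; what a row does not reach only later rows make up. A row lasts 1/8 s, in which the tool goes at most 62.5 mm and 10.7 degrees, less where a joint would pass 70% of its speed; a pose out of reach is approached as far as the arm can. A call with a gripper value outside its range is refused whole. The fingers move at their own pace and stop on an object; the grip force is fixed at half the most. Time passes only in rows, so rows that repeat a pose let the fingers close. It gives the time, the measured TCP pose, the force and the opening at its end, in the units of the state.
- ctrl.get_state(): the state, without advancing time (a new reading comes with each control period).
- snapshot(name): name is "side" or "top" or "wrist"; returns a dict with "image" (384x512x3 uint8, red, green, blue), "fx", "fy", "cx", "cy" (pixels), "pose" (4x4, takes a point from camera to world coordinates). Camera axes: x right, y down, z forward; pixel columns grow to the right and rows downward; lengths in m; the calibration is good to about 2 mm. The wrist camera is an equidistant fisheye: a pixel r from the principal point sees the ray r / f radians off the axis. A picture is of the moment at which its call begins. There is no depth.
- ctrl.hand_in(): hands the job in, once; it reports no verdict.
The state is a dict: "t": time; "joint_positions": joint angles; "joint_vel": joint speeds; "joint_torque": joint torques, N m; "position": TCP position; "tool_rot": TCP orientation; "ft_force": force on the tool from outside, world axes, zero at the start; "wrist_torque": the same for the moment, N m; "gripper_width": finger opening in m.
Only numpy, scipy, OpenCV 4.12 (cv2) and the standard library are available. Lean on these libraries where they do the work, as an engineer would, in place of code of your own. Each camera call takes 0.05 s, during which the arm holds its last target. There are 200 camera calls.

### The job

Set the flanged brass bush into the round nest of the open hinged drill jig, flange down and fully home, turned so that the notch in its flange drops over the nest's little index dowel, and let go of it. Then fold the hinged leaf down over it, take the knurled jig pin from the wooden stand and push it down through the leaf's hole into the hole in the jig body below until its collar sits on the leaf, and keep pressing on it so that the leaf stays fully shut against its spring plungers: finish like that, still holding and pressing the pin, ready for drilling. Leave the other tools on the bench where they lie.

Things in the scene. Friction and masses are not known exactly. Their poses are not given: they have to be found in the camera images.
- bush_center (a point): flanged brass bush, loose, flange down on the bench, 0.13 kg: round flange 48 mm across, 6 mm thick, edges bevelled, with an upright round barrel (18 mm across, 24 mm tall) on its middle to grip it by; 30 mm high in all. The point is on its axis, 15 mm above its underside; z up, x points from the axis to the notch in the flange's edge (a U 11 mm wide, 7 mm deep, right through)
- bush_notch (a point): the notch of the bush: the point 23.5 mm from the bush's axis in the middle of the notch, half-way up the flange
- nest (a point): nest of the drill jig: a round recess 53 mm across, 6 mm deep, in the top of an steel block 136 x 84 x 24 mm fixed to the bench. The point is the centre of the recess floor, 18 mm above the bench; z up, x points level to the leaf's hinge, -x to the pin hole. A seated bush has its flange flush with the block's top
- index_dowel (a point): index dowel: upright steel dowel, 5 mm across, in the nest's edge on its pin-hole side, 23.5 mm from the nest's centre towards -x of the nest; its top is 3.5 mm above the block's top, and a scribed line leads up to it. The point is in its middle, 21 mm above the bench
- pin_hole (a point): mouth of the upright pin hole, 12.5 mm across, through the jig block: 24 mm above the bench, 50 mm from the nest's centre towards -x of the nest. With the leaf shut, the leaf's own 12.5 mm hole is straight above it and the leaf's upper face 34 mm above the bench (4 mm more while the plungers hold it ajar)
- leaf (a joint): angle of the leaf, rad: 0 fully shut (level), 1.57 upright, 2.1 leaning back on its stop. The hinge is stiff (0.06 N m): the leaf stays where left while near upright, and falls shut once well over. On a seated bush it rests ajar at about 0.04 rad on two spring plungers; to shut it fully takes 5 to 6 N down at the pin hole, and it springs back when let go
- leaf_hinge (a point): middle of the leaf's hinge axis, 30 mm above the bench, 58 mm from the nest's centre along x of the nest; the axis lies level, along y of the nest
- leaf_tip (a point): point of the leaf 4 mm short of its end, mid-thickness, 126 mm from the hinge axis. Aluminium plate 8 mm thick, 64 mm wide at the hinge, with a window for the bush's barrel; its last 40 mm is a tongue 32 mm wide with the pin hole, 108 mm from the hinge axis. x points along the leaf from tip to hinge, z out of the face that is on top when shut (two plunger housings on it, 9 mm tall)
- pin_head (a point): steel jig pin, loose, 70 g, standing shank down in one end of a wooden stand (96 x 42 x 36 mm; two drills and a countersink, up to 69 mm high, at its other end). Shank 10 mm across, 30 mm long, end tapered; collar 24 mm across, 3 mm thick, resting on the stand; knurled head 20 mm across, 23.5 mm tall. The point is on its axis mid-head, 15 mm above the collar's underside; z up
- pin_collar (a point): centre of the underside of the pin's collar, 30 mm above its lower end; z up
- pin_tip (a point): lower end of the pin's shank
- wax_mid (a point): round cake of beeswax, 45 mm across, 17 mm high: leave alone
- loupe_mid (a point): folding loupe, 61 x 29 mm, 13 mm high: leave alone
- bench_block_mid (a point): plain steel bench block, 48 x 62 x 38 mm (the point is 6 mm above the bench): leave alone
- stand_mid (a point): centre of the top of the wooden stand, 36 mm above the bench; z up, x points along the stand from the pin (26 mm from here towards -x) to the drills and countersink (16 to 34 mm from here towards +x)

How it is judged:
On the way, in this order (a step that is already met when the one before it is completed fails the run):
1. the bush sits fully home in the nest with its notch over the index dowel, let go, the leaf still open (z of bush_center in the frame of nest below 0.017 m and horizontal distance between bush_center and nest below 0.004 m and horizontal distance between bush_notch and index_dowel below 0.006 m and angle between bush_center's own z axis and vertical below 0.05 rad and contact force between the fingers and bush below 0.3 N and value of joint leaf above 1.2 rad), for 0.2 s.
2. the leaf is folded down onto the seated bush, before the pin goes in (value of joint leaf below 0.08 rad and z of bush_center in the frame of nest below 0.017 m and horizontal distance between pin_tip and pin_hole above 0.02 m), for 0.2 s.
At the end, for the whole second after the job is handed in: Leaf pressed shut (under 0.014 rad; it springs to 0.04 when let go), pin upright within 4 mm of the hole's axis with its collar down on the leaf (2 mm), fingers bearing on the pin (over 2 N), bush fully home in the nest (2 mm) with its notch over the index dowel (6 mm) (value of joint leaf below 0.014 rad and horizontal distance between each of pin_tip, pin_collar and pin_hole below 0.004 m and z of pin_collar in the frame of pin_hole between 0.007 and 0.0125 m and z of bush_center in the frame of nest below 0.017 m and horizontal distance between bush_center and nest below 0.004 m and horizontal distance between bush_notch and index_dowel below 0.006 m and contact force between the fingers and pin above 2 N); the arm keeps its last pose, push and grip.
It fails at once if the beeswax, the loupe or the bench block is pushed more than 3 cm from where it lay (distance of any of wax_mid, loupe_mid, bench_block_mid from where it was at the start of the episode above 0.03 m).
It also fails if it takes over 72 s, if anything falls off the work surface, if the arm or the gripper's body presses on something with over 40 N, if the wrist force passes 120 N, or if a joint passes its speed limit or range.

## Working session

There is one attempt and no reset: what is moved stays moved. The work goes in short steps, Python scripts to look and compute and a tool call to move; the robot and the scene stay as the last step left them, time stands still between calls to the robot, and variables do not carry over. Pictures are saved under pics/ and viewed, about 8 in all and at most 12, crops included, and the job is handed in when it is done.

Besides the shell and the picture viewer there is one more tool, called after "Request:" as name(argument=value, ...), one argument or row to a line, values as JSON. send_rows: Moves the arm, as the interface text tells. Its arguments: {"type":"object","properties":{"commands":{"type":"array"}},"required":["commands"]}

```bash
mkdir -p pics; cat > h.py <<'E'
import numpy as np, cv2
from station import ctrl, snapshot
def shot(n,fn):
    s=snapshot(n); np.savez('pics/'+fn+'.npz',**{k:np.array(v) for k,v in s.items()})
    cv2.imwrite('pics/'+fn+'.png',s['image'][:,:,::-1]); return s
def ld(fn): return np.load('pics/'+fn+'.npz')
def p2w(s,u,v,z,fish=False):
    x=(u-s['cx'])/s['fx'];y=(v-s['cy'])/s['fy']
    if fish:
        r=np.hypot(x,y); k=np.tan(r)/r if r>1e-9 else 1; x*=k;y*=k
    P=s['pose'];d=P[:3,:3]@np.array([x,y,1.]);o=P[:3,3]
    return o+d*(z-o[2])/d[2]
def w2p(s,p,fish=False):
    P=s['pose'];c=P[:3,:3].T@(np.array(p)-P[:3,3])
    if fish:
        r=np.hypot(c[0],c[1]);t=np.arctan2(r,c[2]);return s['cx']+s['fx']*t*c[0]/r, s['cy']+s['fy']*t*c[1]/r
    return s['cx']+s['fx']*c[0]/c[2], s['cy']+s['fy']*c[1]/c[2]
E
python3 - <<'E'
from h import *
for n in('top','side'):
    s=shot(n,n+'0');print(n,s['fx'],s['cx'],s['cy'],np.round(s['pose'],3).tolist())
a=cv2.imread('pics/top0.png');b=cv2.imread('pics/side0.png')
cv2.imwrite('pics/top0b.png',cv2.resize(a,(800,600),interpolation=cv2.INTER_CUBIC))
cv2.imwrite('pics/side0b.png',cv2.resize(b,(800,600),interpolation=cv2.INTER_CUBIC))
st=ctrl.get_state();print(st['t'],st['position'],np.round(st['tool_rot'],3).tolist())
E
```

```text
top 464.53868711431915 255.98488066380705 191.22236967000444 [[-0.01, -0.995, 0.095, 0.433], [-1.0, 0.013, 0.021, -0.095], [-0.022, -0.095, -0.995, 1.137], [0.0, 0.0, 0.0, 1.0]]
side 358.7383126813763 256.3853730918081 190.87237198291217 [[-0.988, -0.07, 0.137, 0.414], [-0.153, 0.371, -0.916, 0.706], [0.013, -0.926, -0.377, 0.403], [0.0, 0.0, 0.0, 1.0]]
0.1 [ 0.2482443  -0.57299465  0.22155696] [[-0.918, -0.397, -0.001], [-0.397, 0.918, 0.002], [0.0, 0.002, -1.0]]
```

View pics/top0b.png

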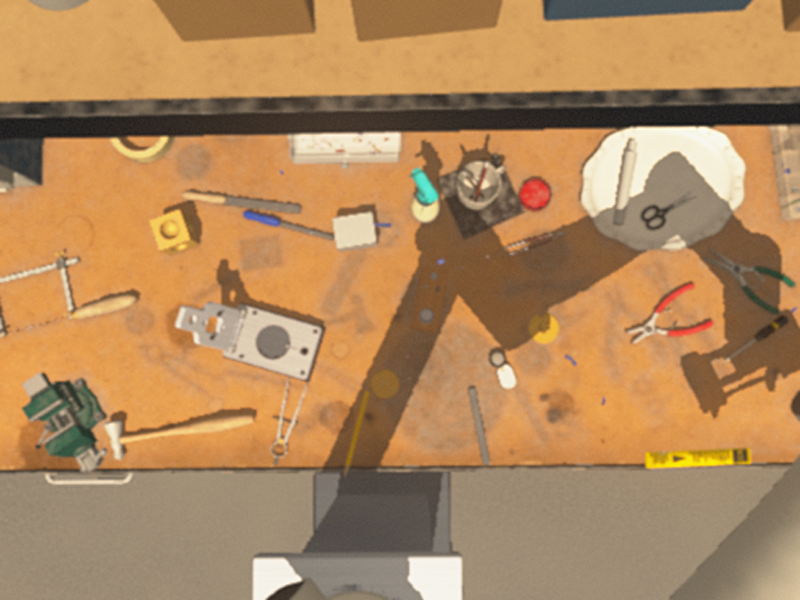

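View pics/side0b.png

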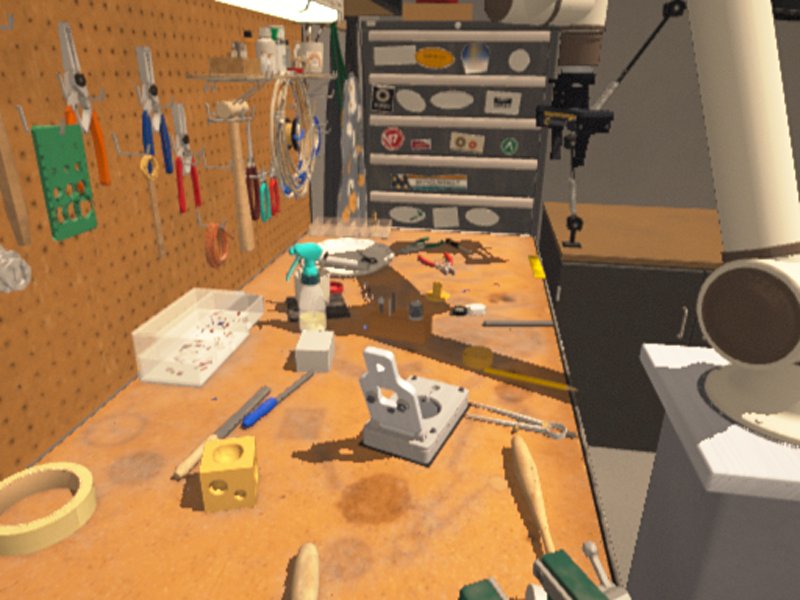

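Top view (800 px scale): the jig is at (275,342), its leaf leans back to the left, and the pin hole is at (304,350). The bush is at about (543,328), the wax at (385,384), and the stand in the arm's shadow near (500,310). I'll enlarge these.

```bash
python3 - <<'E'
from h import *
a=cv2.imread('pics/top0.png')
g=lambda im,k:(255*(im/255.)**k).astype('uint8')
c1=cv2.resize(g(a[180:250,255:375],.6),(800,467),interpolation=cv2.INTER_CUBIC)
b=cv2.imread('pics/side0.png')
c2=a[180:255,105:225]
cv2.imwrite('pics/c1.png',np.vstack([c1[:,:],])[:467])
m=np.vstack([cv2.resize(c1,(480,280)),cv2.resize(c2,(480,300),interpolation=cv2.INTER_CUBIC)])
n=cv2.resize(g(b[170:220,215:265],.6),(300,300),interpolation=cv2.INTER_CUBIC)
m=np.hstack([m,np.vstack([n,np.zeros((280,300,3),'uint8')])]);cv2.imwrite('pics/c1.png',m)
E
```

```text
(no output)
```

View pics/c1.png

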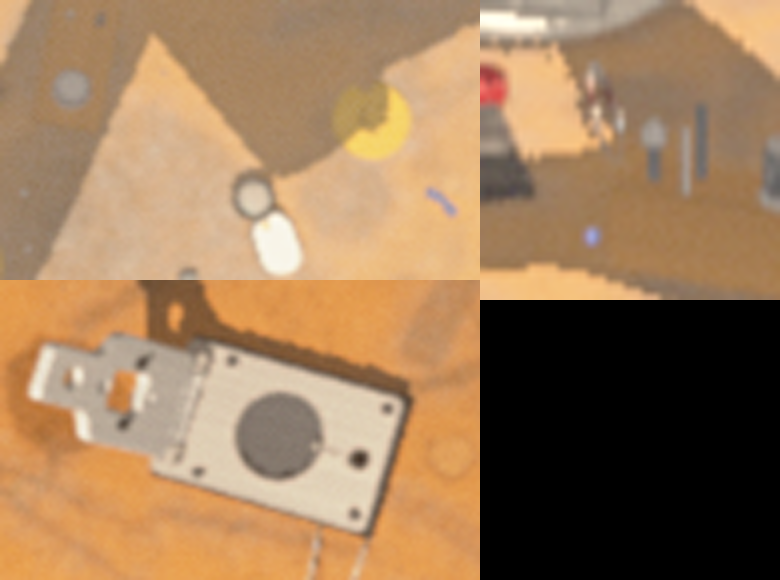

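```bash
python3 - <<'E'
from h import *
s=ld('top0')
N=p2w(s,174.75,219,.018);H=p2w(s,194.75,224.5,.024)
print('nest',N,'hole',H,np.linalg.norm((H-N)[:2]),np.degrees(np.arctan2(*(N-H)[1::-1])))
print('bush',p2w(s,348,210,.02)); print('pin',p2w(s,272.5,202,.062))
print('drills',p2w(s,280,184.7,.06),'leaf tip',p2w(s,105+40/4,180+90/4,.13))
t=ld('side0');
for u,v in((437,292),(480,357),(415,308),(405,315)): print(p2w(t,u*.64,v*.64,.02))
st=ctrl.get_state();R=np.array(st['tool_rot']);print(R.T@(p2w(s,348,210,.2)-st['position']))
w=shot('wrist','w0');print(np.round(w['pose'],3).tolist(),w['fx'])
print('cam in tool',R.T@(w['pose'][:3,3]-st['position']), R.T@w['pose'][:3,:3])
E
```

```text
nest [0.47520397 0.1257872  0.018     ] hole [0.46126531 0.07639091 0.024     ] 0.05132523377042566 74.2419857671765
bush [ 0.49196484 -0.29112861  0.02      ]
pin [ 0.51033281 -0.11006073  0.062     ]
drills [ 0.55064616 -0.12810602  0.06      ] leaf tip [0.50850545 0.23512122 0.13      ]
[ 0.49122328 -0.26650321  0.02      ]
[ 0.40589842 -0.02226544  0.02      ]
[ 0.52174815 -0.1836839   0.02      ]
[ 0.53444717 -0.15080223  0.02      ]
[-0.33952841  0.19461694  0.02191285]
[[-0.397, 0.89, 0.225, 0.187], [0.918, 0.385, 0.1, -0.599], [0.002, 0.246, -0.969, 0.383], [0.0, 0.0, 0.0, 1.0]] 297.3186396354542
cam in tool [ 0.06691208  0.00067104 -0.16152177] [[-7.26841527e-05 -9.69136595e-01 -2.46524349e-01]
 [ 9.99999972e-01 -1.26074090e-04  2.00786914e-04]
 [-2.25670279e-04 -2.46524328e-01  9.69136577e-01]]
```

Request:
send_rows(
  commands=[
    {"tx":-34,"ty":19.5,"tz":5,"roll":0,"fingers":0.2},
    {"tx":-34,"ty":19.5,"tz":5,"roll":0,"fingers":0.2},
    {"tx":-34,"ty":19.5,"tz":5,"roll":0,"fingers":0.2},
    {"tx":-34,"ty":19.5,"tz":5,"roll":0,"fingers":0.2},
    {"tx":-34,"ty":19.5,"tz":5,"roll":0,"fingers":0.2},
  ],
)

```text
t: 0.78
position: [0.4345, -0.3231, 0.1823]
tool_rot: [[-0.918, -0.397, -0.001], [-0.397, 0.918, 0.001], [0.0, 0.002, -1.0]]
ft_force: [0.6, -0.6, 0.0]
gripper_width: 0.0535
```

Request:
send_rows(
  commands=[
    {"tx":-6.6,"ty":0.7,"tz":4,"roll":0,"fingers":0.2},
    {"tx":-6.6,"ty":0.7,"tz":4,"roll":0,"fingers":0.2},
    {"tx":-6.6,"ty":0.7,"tz":4,"roll":0,"fingers":0.2},
  ],
)

```text
t: 1.15
position: [0.4921, -0.29, 0.1413]
tool_rot: [[-0.917, -0.398, -0.003], [-0.398, 0.917, 0.002], [0.002, 0.003, -1.0]]
ft_force: [-0.3, -0.6, 0.7]
gripper_width: 0.0524
```

```bash
python3 - <<'E'
from h import *
w=shot('wrist','w1');st=ctrl.get_state();print(st['position'])
im=cv2.imread('pics/w1.png');c=w2p(w,(.492,-.291,.0),True);print(c)
cv2.imwrite('pics/w1c.png',cv2.resize(im[:,:],(768,576),interpolation=cv2.INTER_CUBIC))
E
```

```text
[ 0.49176475 -0.29072917  0.14217422]
(np.float64(255.7655000002882), np.float64(181.50952141063973))
```

View pics/w1c.png

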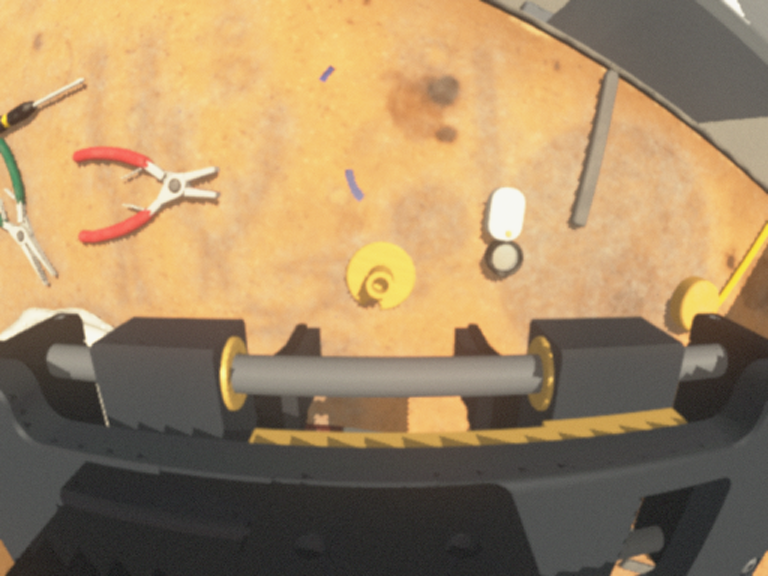

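Bush flange at (381,275), with the barrel top at (379,287), right under the gripper. I'll crop in to find the notch.

```bash
python3 - <<'E'
from h import *
im=cv2.imread('pics/w1.png')
cv2.imwrite('pics/w1d.png',cv2.resize(im[152:212,222:286],(640,600),interpolation=cv2.INTER_CUBIC))
E
```

```text
(no output)
```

View pics/w1d.png

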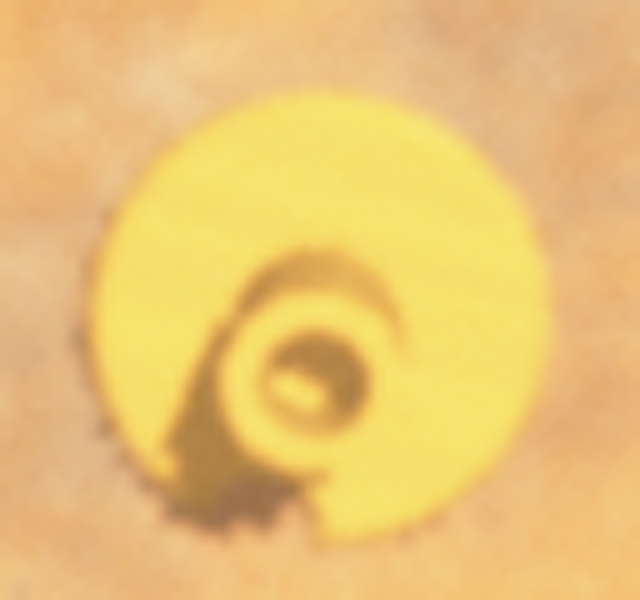

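```bash
python3 - <<'E'
from h import *
w=ld('w1');f=lambda u,v,z:p2w(w,222+u/10-.45,152+v/10-.45,z,True)
B=f(314,382,.03);F=f(321,318,.006);E=f(314,515,.006)
print('barrel',B,'flange',F,'edge r',E)
im=cv2.imread('pics/w1.png');hsv=cv2.cvtColor(im,cv2.COLOR_BGR2HSV)
m=((hsv[:,:,1]>120)&(hsv[:,:,0]>20)&(hsv[:,:,0]<32)).astype('uint8');m[:150]=0;m[214:]=0;m[:,:220]=0;m[:,290:]=0
cs=max(cv2.findContours(m,cv2.RETR_EXTERNAL,cv2.CHAIN_APPROX_NONE)[0],key=len)[:,0]
W=np.array([p2w(w,u,v,.006,True)[:2] for u,v in cs])
from scipy.optimize import least_squares
q=least_squares(lambda p:np.hypot(*(W-p[:2]).T)-.0235,F[:2],loss='soft_l1',f_scale=.001).x;print('fit',q)
for c in(q,(q+B[:2])/2):
    d=W-c;r=np.hypot(*d.T);a=np.degrees(np.arctan2(d[:,1],d[:,0]))
    print(sorted([(round(x),round(1e3*y,1)) for x,y in zip(a,r) if y<.0215]))
    d=E[:2]-c;A=np.degrees(np.arctan2(d[1],d[0]));print(A,np.hypot(*d), 'right edge +-',np.degrees(np.arcsin(5.5/23)))
    for k in((313,530),(262,500),(213,522)):
        d=f(*k,.006)[:2]-c;print(k,np.degrees(np.arctan2(d[1],d[0])),np.hypot(*d))
E
```

```text
barrel [ 0.49433636 -0.29278731  0.03      ] flange [ 0.49342221 -0.29272337  0.006     ] edge r [ 0.51301355 -0.28508675  0.006     ]
fit [ 0.49306726 -0.29185699]
[(-177, np.float64(7.1)), (-169, np.float64(6.8)), (-167, np.float64(2.5)), (-160, np.float64(7.7)), (-152, np.float64(7.7)), (-145, np.float64(7.9)), (-144, np.float64(2.5)), (-138, np.float64(8.1)), (-131, np.float64(8.5)), (-125, np.float64(9.0)), (-124, np.float64(2.9)), (-116, np.float64(8.7)), (-111, np.float64(9.4)), (-110, np.float64(3.6)), (-103, np.float64(9.5)), (-101, np.float64(4.4)), (-94, np.float64(9.9)), (-86, np.float64(10.4)), (-84, np.float64(4.9)), (-81, np.float64(5.9)), (-81, np.float64(10.1)), (-74, np.float64(10.9)), (-70, np.float64(6.7)), (-69, np.float64(10.8)), (-68, np.float64(11.8)), (-64, np.float64(12.9)), (-62, np.float64(7.8)), (-59, np.float64(13.0)), (-56, np.float64(9.0)), (-55, np.float64(14.2)), (-51, np.float64(10.2)), (-51, np.float64(14.5)), (-49, np.float64(15.8)), (-45, np.float64(10.5)), (-45, np.float64(16.1)), (-43, np.float64(17.5)), (-40, np.float64(11.0)), (-40, np.float6
[... 2317 characters left out ...]
2, np.float64(15.4)), (16, np.float64(15.3)), (20, np.float64(15.2)), (20, np.float64(18.4)), (24, np.float64(15.1)), (24, np.float64(17.3)), (24, np.float64(19.5)), (24, np.float64(20.5)), (27, np.float64(16.3)), (121, np.float64(6.3)), (122, np.float64(5.3)), (128, np.float64(7.5)), (135, np.float64(7.8)), (137, np.float64(4.6)), (143, np.float64(3.7)), (146, np.float64(7.4)), (157, np.float64(7.2)), (167, np.float64(3.6)), (169, np.float64(7.3)), (179, np.float64(7.7))]
20.53915010659467 0.02062265990553975 right edge +- 13.835223614038059
(313, 530) 20.468017071247193 0.02225754646743149
(262, 500) 4.6716484042251345 0.020036896655561555
(213, 522) -5.018286058893009 0.024300312388142228
```

Request:
send_rows(
  commands=[
    {"tx":0,"ty":0,"tz":0,"roll":-50,"fingers":0.2},
    {"tx":0,"ty":0,"tz":0,"roll":-50,"fingers":0.2},
    {"tx":0,"ty":0,"tz":0,"roll":-50,"fingers":0.2},
    {"tx":0,"ty":0,"tz":0,"roll":-50,"fingers":0.2},
    {"tx":0,"ty":0,"tz":0,"roll":-50,"fingers":0.2},
  ],
)

```text
t: 1.82
position: [0.4908, -0.2923, 0.1435]
tool_rot: [[-0.284, -0.959, -0.0], [-0.959, 0.284, 0.001], [-0.001, 0.0, -1.0]]
ft_force: [0.0, 0.8, -0.3]
gripper_width: 0.0524
```

Request:
send_rows(
  commands=[
    {"tx":0,"ty":0,"tz":0,"roll":-50,"fingers":0.2},
    {"tx":0,"ty":0,"tz":0,"roll":-50,"fingers":0.2},
    {"tx":0,"ty":0,"tz":0,"roll":-50,"fingers":0.2},
    {"tx":0,"ty":0,"tz":0,"roll":-50,"fingers":0.2},
    {"tx":0,"ty":0,"tz":0,"roll":-50,"fingers":0.2},
  ],
)

```text
t: 2.45
position: [0.4897, -0.2939, 0.1449]
tool_rot: [[0.554, -0.833, 0.002], [-0.833, -0.554, 0.0], [0.001, -0.001, -1.0]]
ft_force: [0.3, -0.2, 0.1]
gripper_width: 0.0522
```

Request:
send_rows(
  commands=[
    {"tx":0,"ty":0,"tz":0,"roll":-50,"fingers":0.2},
    {"tx":0,"ty":0,"tz":0,"roll":-50,"fingers":0.2},
    {"tx":0,"ty":0,"tz":0,"roll":-50,"fingers":0.2},
    {"tx":0,"ty":0,"tz":0,"roll":-50,"fingers":0.2},
    {"tx":0,"ty":0,"tz":0,"roll":-50,"fingers":0.2},
  ],
)

```text
t: 3.08
position: [0.4886, -0.2954, 0.1462]
tool_rot: [[0.994, -0.109, 0.003], [-0.109, -0.994, -0.0], [0.003, 0.0, -1.0]]
ft_force: [-0.3, 0.6, 0.1]
gripper_width: 0.0524
```

```bash
cat >> h.py <<'E'
def st():
    s=ctrl.get_state();R=np.array(s['tool_rot']);p=np.array(s['position'])
    print('t',s['t'],'p',np.round(p,4),'yaw',round(np.degrees(np.arctan2(R[1,0],R[0,0])),1),'j6',round(np.degrees(s['joint_positions'][5]),1),'w',s['gripper_width'],'F',np.round(s['ft_force'],1))
    return R,p
def to(x,y,z):
    R,p=st(); print('shift cm',np.round(100*R.T@(np.array([x,y,z])-p),2))
E
python3 - <<'E'
from h import *
w=shot('wrist','w2');to(.4937,-.2925,.06)
im=cv2.imread('pics/w2.png');c=w2p(w,(.4937,-.2925,.006),True);print(c);u,v=map(int,c)
cv2.imwrite('pics/w2d.png',cv2.resize(im[v-32:v+28,u-32:u+32],(640,600),interpolation=cv2.INTER_CUBIC))
E
```

```text
t 3.125 p [ 0.4886 -0.2953  0.1462] yaw -6.1 j6 98.8 w 0.05234816506322997 F [-1.2  0.3  0.7]
shift cm [ 0.45 -0.34  8.62]
(np.float64(255.11398761245323), np.float64(177.77244084075468))
```

View pics/w2d.png

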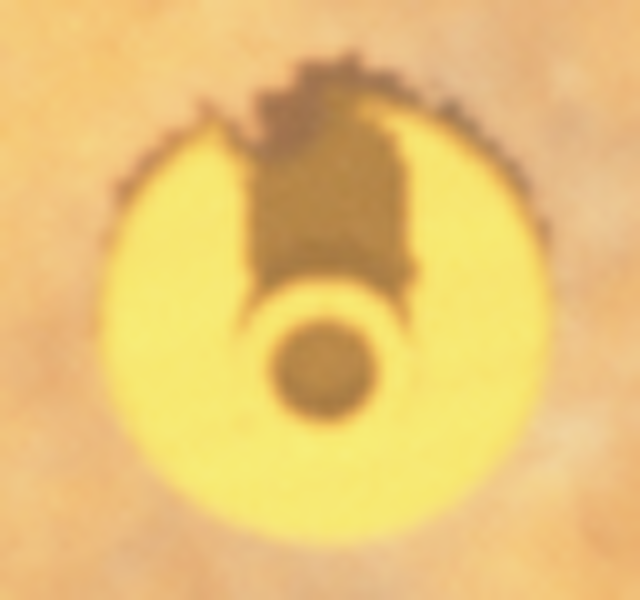

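```bash
python3 - <<'E'
from h import *
w=ld('w2');f=lambda u,v,z:p2w(w,223+u/10-.45,145+v/10-.45,z,True)
B=f(325,370,.03);F=f(326,322,.006)
c=(B+F)[:2]/2
for k in((283,120),(225,125),(328,100)):
    d=f(*k,.006)[:2]-F[:2];print(k,np.degrees(np.arctan2(d[1],d[0])),np.hypot(*d))
print(B,F);to(*F[:2],.05);to(*B[:2],.05)
E
```

```text
(283, 120) 5.426588502313013 0.021527627109584554
(225, 125) 20.32084229977505 0.023011621617289278
(328, 100) -6.856623240250177 0.02314083559063992
[ 0.49485911 -0.29278632  0.03      ] [ 0.49476962 -0.29265684  0.006     ]
t 3.125 p [ 0.4886 -0.2953  0.1462] yaw -6.1 j6 98.8 w 0.05234816506322997 F [-1.2  0.3  0.7]
shift cm [ 0.55 -0.33  9.62]
t 3.125 p [ 0.4886 -0.2953  0.1462] yaw -6.1 j6 98.8 w 0.05234816506322997 F [-1.2  0.3  0.7]
shift cm [ 0.56 -0.32  9.62]
```

Request:
send_rows(
  commands=[
    {"tx":0.55,"ty":-0.3,"tz":5,"roll":-12,"fingers":0.2},
    {"tx":0.55,"ty":-0.3,"tz":10,"roll":-12,"fingers":0.2},
    {"tx":0.55,"ty":-0.3,"tz":10,"roll":-12,"fingers":0.2},
    {"tx":0.55,"ty":-0.3,"tz":10,"roll":-12,"fingers":0.2},
  ],
)

```text
t: 3.62
position: [0.4958, -0.2943, 0.0484]
tool_rot: [[0.995, 0.101, 0.006], [0.101, -0.995, -0.002], [0.006, 0.003, -1.0]]
ft_force: [-0.3, -0.5, 0.5]
gripper_width: 0.0522
```

```bash
python3 -c "
from h import *
to(.4947,-.2927,.0095)"
```

```text
t 3.625 p [ 0.4958 -0.2943  0.0484] yaw 5.8 j6 110.4 w 0.05217331526564232 F [-0.3 -0.5  0.5]
shift cm [-0.11 -0.18  3.89]
```

Request:
send_rows(
  commands=[
    {"tx":-0.1,"ty":-0.2,"tz":2,"roll":0,"fingers":0.2},
    {"tx":-0.1,"ty":-0.2,"tz":3.9,"roll":0,"fingers":0.2},
    {"tx":-0.1,"ty":-0.2,"tz":3.9,"roll":0,"fingers":0.2},
    {"tx":-0.1,"ty":-0.2,"tz":3.9,"roll":0,"fingers":0.2},
  ],
)

```text
t: 4.12
position: [0.4963, -0.2931, 0.0116]
tool_rot: [[0.995, 0.101, 0.01], [0.101, -0.995, -0.004], [0.009, 0.004, -1.0]]
ft_force: [-0.1, -0.7, -0.5]
gripper_width: 0.0524
```

Request:
send_rows(
  commands=[
    {"tx":0,"ty":0,"tz":0,"roll":0,"fingers":-0.4},
    {"tx":0,"ty":0,"tz":0,"roll":0,"fingers":-0.8},
    {"tx":0,"ty":0,"tz":0,"roll":0,"fingers":-1},
    {"tx":0,"ty":0,"tz":0,"roll":0,"fingers":-1},
    {"tx":0,"ty":0,"tz":0,"roll":0,"fingers":-1},
  ],
)

```text
t: 4.75
position: [0.4963, -0.2931, 0.0116]
tool_rot: [[0.995, 0.101, 0.01], [0.101, -0.995, -0.004], [0.009, 0.005, -1.0]]
ft_force: [-0.4, -0.1, 0.7]
gripper_width: 0.0171
```

Request:
send_rows(
  commands=[
    {"tx":0,"ty":0,"tz":-1,"roll":0,"fingers":-1},
    {"tx":0,"ty":0,"tz":-4,"roll":0,"fingers":-1},
    {"tx":0,"ty":0,"tz":-9,"roll":0,"fingers":-1},
    {"tx":0,"ty":0,"tz":-14,"roll":0,"fingers":-1},
    {"tx":0,"ty":0,"tz":-14,"roll":0,"fingers":-1},
  ],
)

```text
t: 5.38
position: [0.4977, -0.2936, 0.157]
tool_rot: [[0.995, 0.102, 0.02], [0.102, -0.995, -0.007], [0.019, 0.009, -1.0]]
ft_force: [-0.0, -0.3, -1.9]
gripper_width: 0.0169
```

Request:
send_rows(
  commands=[
    {"tx":2,"ty":-25,"tz":0,"roll":45,"fingers":-1},
    {"tx":2,"ty":-25,"tz":0,"roll":45,"fingers":-1},
    {"tx":2,"ty":-25,"tz":0,"roll":45,"fingers":-1},
    {"tx":2,"ty":-25,"tz":0,"roll":45,"fingers":-1},
    {"tx":2,"ty":-25,"tz":0,"roll":45,"fingers":-1},
  ],
)

```text
t: 6.0
position: [0.4911, -0.0409, 0.1545]
tool_rot: [[0.774, -0.633, 0.019], [-0.633, -0.774, -0.007], [0.019, -0.006, -1.0]]
ft_force: [-0.0, 0.6, -1.4]
gripper_width: 0.017
```

```bash
python3 -c "
from h import *
to(.475,.126,.16)"
```

```text
t 6.0 p [ 0.4911 -0.0409  0.1545] yaw -39.3 j6 35.6 w 0.016980355892110048 F [-0.   0.6 -1.4]
shift cm [-11.8 -11.9  -0.7]
```

Request:
send_rows(
  commands=[
    {"tx":-11.8,"ty":-11.9,"tz":-0.7,"roll":50,"fingers":-1},
    {"tx":-11.8,"ty":-11.9,"tz":-0.7,"roll":50,"fingers":-1},
    {"tx":-11.8,"ty":-11.9,"tz":-0.7,"roll":50,"fingers":-1},
    {"tx":-11.8,"ty":-11.9,"tz":-0.7,"roll":50,"fingers":-1},
    {"tx":-11.8,"ty":-11.9,"tz":-0.7,"roll":50,"fingers":-1},
  ],
)

```text
t: 6.62
position: [0.474, 0.127, 0.1592]
tool_rot: [[0.023, -1.0, 0.017], [-1.0, -0.023, -0.008], [0.008, -0.016, -1.0]]
ft_force: [0.2, 0.4, -0.8]
gripper_width: 0.017
```

Request:
send_rows(
  commands=[
    {"tx":0,"ty":0,"tz":0,"roll":17,"fingers":-1},
    {"tx":0,"ty":0,"tz":0,"roll":17,"fingers":-1},
    {"tx":0,"ty":0,"tz":0,"roll":17,"fingers":-1},
  ],
)

```text
t: 7.0
position: [0.4733, 0.1267, 0.1585]
tool_rot: [[-0.27, -0.963, 0.015], [-0.963, 0.269, -0.008], [0.004, -0.017, -1.0]]
ft_force: [-1.3, 0.6, -1.8]
gripper_width: 0.0169
```

```bash
python3 - <<'E'
from h import *
w=shot('wrist','w3');to(.475,.126,.16)
im=cv2.imread('pics/w3.png');print(w2p(w,(.475,.126,.024),True),w2p(w,(.461,.076,.024),True))
cv2.imwrite('pics/w3d.png',cv2.resize(im[60:260,130:380],(800,640),interpolation=cv2.INTER_CUBIC)[:600])
E
```

```text
t 7.05 p [0.4735 0.1267 0.1586] yaw -105.6 j6 -50.9 w 0.017339940105802896 F [-0.1 -0.6 -0.5]
shift cm [ 0.03 -0.17 -0.14]
(np.float64(257.8508438303458), np.float64(182.9630313539972)) (np.float64(257.85492980276706), np.float64(131.8849455906357))
```

View pics/w3d.png

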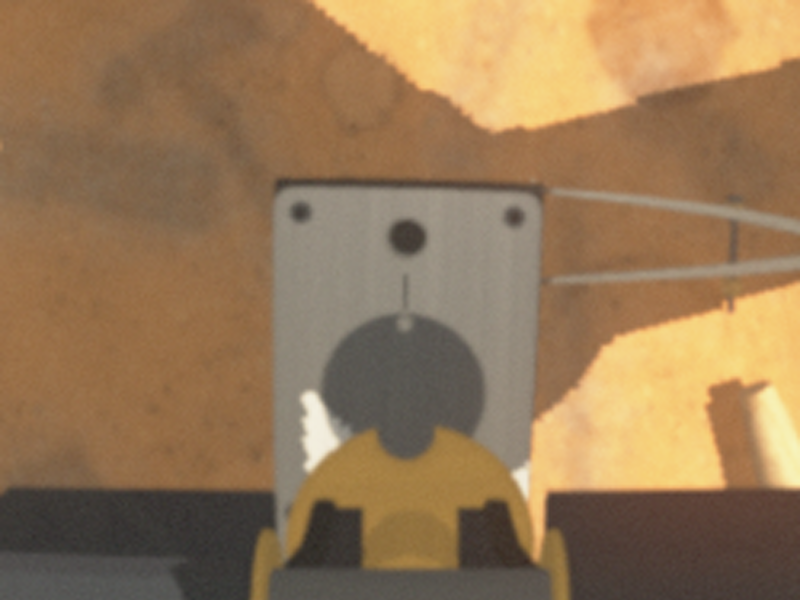

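The held bush shows its notch at (407,445) facing the dowel at (405,324). The pin hole is at (407,236), and the nest rim spans x 322–485 with its top at y 313.

```bash
python3 - <<'E'
from h import *
w=ld('w3');f=lambda u,v,z:p2w(w,130+u/3.2-.35,60+v/3.2-.35,z,True)[:2]
H=f(407,236,.024);D=f(405,324,.0275)
L=f(322,388,.024);Rr=f(485,388,.024);T=f(404,313,.024)
n=(L+Rr)/2;ang=lambda d:np.degrees(np.arctan2(d[1],d[0]))
print('H',H,'D',D,'HD',np.hypot(*(H-D)),ang(D-H),'rim width',np.hypot(*(L-Rr)),'mid',n,'top',T,np.hypot(*(T-H)))
a=f(275,200,.024);b=f(541,205,.024);c=f(273,480,.024);d=f(534,480,.024)
print('block sides',ang(a-c),ang(b-d),np.hypot(*(a-b)),'top edge',ang(b-a)); 
R,p=st()
zb=p[2]-.0056
for k in((378,432),(438,432),(407,458),(407,436)):
    q=f(*k,zb);t=R.T@(np.r_[q,zb]-p);print('bush tool',t*1e3)
for k in((300,495),(522,495),(325,460),(495,460)):
    q=f(*k,zb);t=R.T@(np.r_[q,zb]-p);print('rim tool',t*1e3,np.hypot(t[0],t[1]))
E
```

```text
H [0.46237968 0.07718581] D [0.47024945 0.10320742] HD 0.027185615580111386 73.17300238136124 rim width 0.052041840922204666 mid [0.47653445 0.12331577] top [0.46981868 0.10022797] 0.02421322050893169
block sides -107.60630906737934 -105.62751999614186 0.08266951973564393 top edge 163.26878791831223
t 7.05 p [0.4735 0.1267 0.1586] yaw -105.6 j6 -50.9 w 0.017339940105802896 F [-0.1 -0.6 -0.5]
bush tool [21.82068596 -5.24673733  5.77494923]
bush tool [21.86275589  5.66214127  5.58885664]
bush tool [16.91921093  0.02190907  5.66601068]
bush tool [21.08921557  0.02821316  5.6820531 ]
rim tool [  9.60894828 -19.94008643   5.97852492] 0.022134564240453663
rim tool [ 9.81607339 21.36140438  5.27415554] 0.023508825868777332
rim tool [ 16.45128278 -15.06691396   5.92182131] 0.02230821824498591
rim tool [16.58807332 16.15918402  5.38920433] 0.023157793601875323
```

```bash
python3 -c "
from h import *
to(.4767,.1246,.055)"
```

```text
t 7.05 p [0.4735 0.1267 0.1586] yaw -105.6 j6 -50.9 w 0.017339940105802896 F [-0.1 -0.6 -0.5]
shift cm [ 0.08 -0.19 10.36]
```

Request:
send_rows(
  commands=[
    {"tx":0.1,"ty":-0.2,"tz":5,"roll":1,"fingers":-1},
    {"tx":0.1,"ty":-0.2,"tz":10.4,"roll":1,"fingers":-1},
    {"tx":0.1,"ty":-0.2,"tz":10.4,"roll":1,"fingers":-1},
    {"tx":0.1,"ty":-0.2,"tz":10.4,"roll":1,"fingers":-1},
  ],
)

```text
t: 7.55
position: [0.4781, 0.125, 0.0561]
tool_rot: [[-0.284, -0.959, 0.018], [-0.959, 0.284, -0.008], [0.002, -0.019, -1.0]]
ft_force: [-0.6, 0.2, -0.8]
gripper_width: 0.0173
```

```bash
python3 -c "
from h import *
to(.4767,.1246,.04)
w=shot('wrist','w4')
im=cv2.imread('pics/w4.png')
cv2.imwrite('pics/w4d.png',cv2.resize(im[60:260,130:380],(800,640),interpolation=cv2.INTER_CUBIC)[:600])"
```

```text
t 7.55 p [0.4781 0.125  0.0561] yaw -106.5 j6 -51.8 w 0.017267098771621622 F [-0.6  0.2 -0.8]
shift cm [0.07 0.15 1.61]
```

View pics/w4d.png

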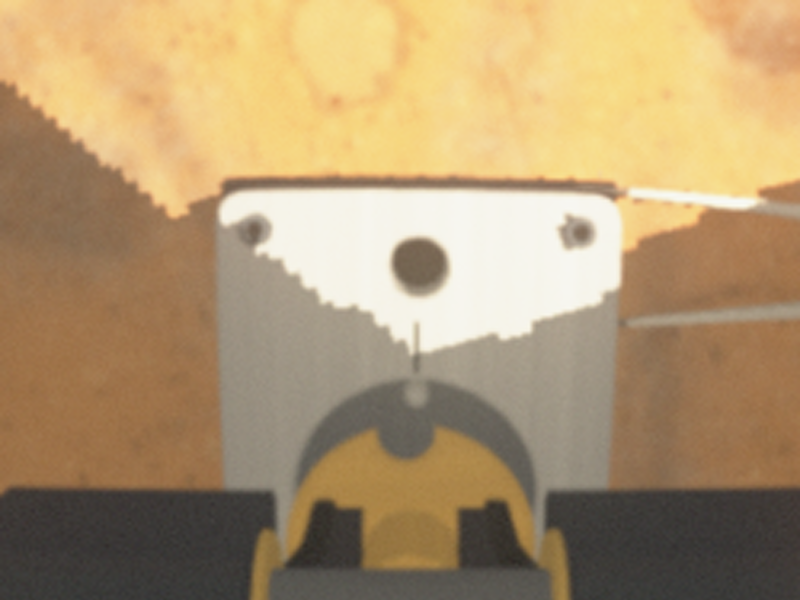

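The dowel is at (417,393), the pin hole at (419,266) and the notch at (407,430). Refining with these.

```bash
python3 - <<'E'
from h import *
w=ld('w4');f=lambda u,v,z:p2w(w,130+u/3.2-.35,60+v/3.2-.35,z,True)[:2]
H=f(419,266,.024);D=f(417,393,.0275);d=D-H;print(H,D,np.hypot(*d),np.degrees(np.arctan2(d[1],d[0])))
u=np.array([np.cos(np.radians(73.5)),np.sin(np.radians(73.5))])
n1=H+.05*u;n2=D+.0235*u;R,p=st()
for q in(n1,n2):print('nest',q,'tool mm',1e3*R.T@(np.r_[q,.04]-p))
zb=p[2]-.0056
q=f(407,458,zb);print('notch bottom tool',1e3*R.T@(np.r_[q,zb]-p))
q=f(406,430,zb);print('notch mid tool',1e3*R.T@(np.r_[q,zb]-p), q)
E
```

```text
[0.46235626 0.07783122] [0.4699878 0.1024083] 0.025734675120042065 72.74967649597907
t 7.6 p [0.4784 0.1253 0.0568] yaw -106.5 j6 -51.8 w 0.01715817730945292 F [-0.1  0.2 -0.7]
nest [0.47655703 0.12577221] tool mm [ 0.07457796  2.25585237 16.7240515 ]
nest [0.47666216 0.12494057] tool mm [ 0.84194651  1.91855936 16.7313851 ]
notch bottom tool [17.43420497  0.1601736   5.60911368]
notch mid tool [ 2.27173109e+01 -1.76426933e-02  5.61611654e+00] [0.4720809  0.10348933]
```

Request:
send_rows(
  commands=[
    {"tx":0.08,"ty":0.2,"tz":0.5,"roll":0,"fingers":-1},
    {"tx":0.08,"ty":0.2,"tz":1.5,"roll":0,"fingers":-1},
    {"tx":0.08,"ty":0.2,"tz":2.0,"roll":0,"fingers":-1},
    {"tx":0.08,"ty":0.2,"tz":2.0,"roll":0,"fingers":-1},
  ],
)

```text
t: 8.1
position: [0.4763, 0.1247, 0.0362]
tool_rot: [[-0.284, -0.959, 0.018], [-0.959, 0.284, -0.007], [0.002, -0.019, -1.0]]
ft_force: [0.2, 0.1, -0.5]
gripper_width: 0.0173
```

```bash
python3 -c "
from h import *
to(.4765,.1250,.029)"
```

```text
t 8.1 p [0.4763 0.1247 0.0362] yaw -106.5 j6 -52.1 w 0.017311955258325518 F [ 0.2  0.1 -0.5]
shift cm [-0.03  0.    0.72]
```

Request:
send_rows(
  commands=[
    {"tx":0,"ty":0,"tz":0.4,"roll":0,"fingers":-1},
    {"tx":0,"ty":0,"tz":0.7,"roll":0,"fingers":-1},
    {"tx":0,"ty":0,"tz":0.8,"roll":0,"fingers":-1},
    {"tx":0,"ty":0,"tz":0.8,"roll":0,"fingers":-1},
  ],
)

```text
t: 8.6
position: [0.4767, 0.1248, 0.0295]
tool_rot: [[-0.284, -0.959, 0.019], [-0.959, 0.284, -0.007], [0.002, -0.02, -1.0]]
ft_force: [-2.8, -0.3, 10.0]
gripper_width: 0.017
```

Request:
send_rows(
  commands=[
    {"tx":0,"ty":0,"tz":-0.05,"roll":0,"fingers":-0.3},
    {"tx":0,"ty":0,"tz":-0.1,"roll":0,"fingers":0.2},
    {"tx":0,"ty":0,"tz":-0.2,"roll":0,"fingers":0.2},
    {"tx":0,"ty":0,"tz":-0.2,"roll":0,"fingers":0.2},
  ],
)

```text
t: 9.1
position: [0.4767, 0.1248, 0.0314]
tool_rot: [[-0.284, -0.959, 0.019], [-0.959, 0.284, -0.007], [0.002, -0.02, -1.0]]
ft_force: [0.1, 0.6, -0.6]
gripper_width: 0.0478
```

Request:
send_rows(
  commands=[
    {"tx":0,"ty":0,"tz":-4,"roll":0,"fingers":0.2},
    {"tx":0,"ty":0,"tz":-8,"roll":0,"fingers":0.2},
    {"tx":0,"ty":0,"tz":-13,"roll":0,"fingers":0.2},
    {"tx":0,"ty":0,"tz":-13,"roll":0,"fingers":0.2},
    {"tx":0,"ty":0,"tz":-13,"roll":0,"fingers":0.2},
  ],
)

```text
t: 9.72
position: [0.4737, 0.1255, 0.1609]
tool_rot: [[-0.284, -0.959, 0.018], [-0.959, 0.284, -0.007], [0.002, -0.019, -1.0]]
ft_force: [0.6, -1.0, -0.7]
gripper_width: 0.0519
```

```bash
python3 - <<'E'
from h import *
st();w=shot('wrist','w5');s=shot('side','s5')
a=cv2.resize(cv2.imread('pics/w5.png')[90:230,180:335],(400,361),interpolation=cv2.INTER_CUBIC)
b=cv2.resize(cv2.imread('pics/s5.png')[200:310,210:320],(400,361),interpolation=cv2.INTER_CUBIC)
cv2.imwrite('pics/c5.png',np.hstack([a,b]))
E
```

```text
t 9.725 p [0.4737 0.1255 0.1609] yaw -106.5 j6 -51.7 w 0.05191677501320928 F [ 0.6 -1.  -0.7]
```

View pics/c5.png

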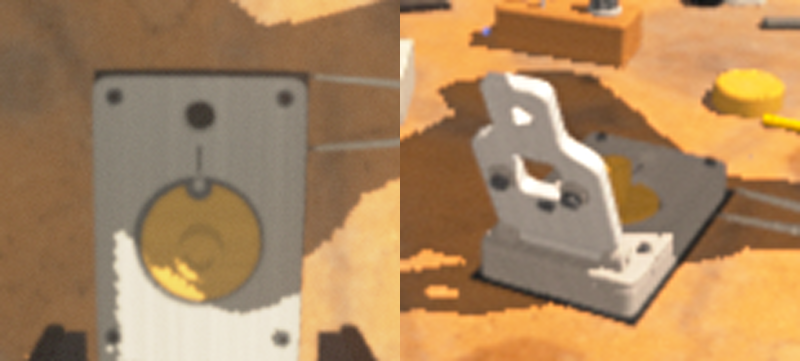

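Seated, with the dowel inside the notch. Next is the leaf: I'll go up and over it with shut fingers.

Request:
send_rows(
  commands=[
    {"tx":0,"ty":0.2,"tz":-5,"roll":0,"fingers":-1},
    {"tx":-6,"ty":0.2,"tz":-5,"roll":0,"fingers":-1},
    {"tx":-16.5,"ty":0.2,"tz":-5,"roll":0,"fingers":-1},
    {"tx":-16.5,"ty":0.2,"tz":-5,"roll":0,"fingers":-1},
    {"tx":-16.5,"ty":0.2,"tz":-5,"roll":0,"fingers":-1},
  ],
)

```text
t: 10.45
position: [0.5175, 0.2865, 0.2064]
tool_rot: [[-0.282, -0.959, 0.013], [-0.96, 0.281, -0.012], [0.008, -0.016, -1.0]]
ft_force: [-0.2, -0.8, -0.3]
gripper_width: 0.0099
```

```bash
cat >>h.py <<'E'
N=np.array([.4766,.1253,0]);A=np.radians(73.5);U=np.array([np.cos(A),np.sin(A),0]);V=np.array([-U[1],U[0],0])
def jig(u,v,z):
    R,p=st();d=p-N;print('jig now mm',1e3*d@U,1e3*d@V,1e3*p[2]);print('shift cm',np.round(100*R.T@(N+u*U+v*V+np.array([0,0,z])-p),2))
E
python3 -c "
from h import *
jig(.165,0,.125)"
```

```text
t 10.45 p [0.5175 0.2865 0.2064] yaw -106.4 j6 -62.0 w 0.009943081407221456 F [-0.2 -0.8 -0.3]
jig now mm 166.1914679318202 6.564370869741437 206.4484356303699
shift cm [ 0.06 -0.53  8.15]
```

Request:
send_rows(
  commands=[
    {"tx":0,"ty":-0.5,"tz":5,"roll":0,"fingers":-1},
    {"tx":0,"ty":-0.5,"tz":8.2,"roll":0,"fingers":-1},
    {"tx":0,"ty":-0.5,"tz":8.2,"roll":0,"fingers":-1},
  ],
)

```text
t: 10.82
position: [0.5213, 0.2816, 0.1209]
tool_rot: [[-0.283, -0.959, 0.006], [-0.959, 0.283, -0.018], [0.015, -0.011, -1.0]]
ft_force: [-0.2, -0.5, 1.2]
gripper_width: 0.0004
```

Request:
send_rows(
  commands=[
    {"tx":2.5,"ty":0,"tz":0,"roll":0,"fingers":-1},
    {"tx":5,"ty":0,"tz":0,"roll":0,"fingers":-1},
    {"tx":7,"ty":0,"tz":0,"roll":0,"fingers":-1},
    {"tx":9,"ty":0,"tz":0,"roll":0,"fingers":-1},
    {"tx":11,"ty":0,"tz":0,"roll":0,"fingers":-1},
  ],
)

```text
t: 11.45
position: [0.49, 0.1751, 0.123]
tool_rot: [[-0.283, -0.959, 0.007], [-0.959, 0.282, -0.017], [0.014, -0.011, -1.0]]
ft_force: [0.3, 1.7, -0.3]
gripper_width: 0.0001
```

```bash
python3 - <<'E'
from h import *
jig(.02,0,.125);s=shot('side','s6')
b=cv2.resize(cv2.imread('pics/s6.png')[120:310,170:380],(552,500),interpolation=cv2.INTER_CUBIC)
cv2.imwrite('pics/c6.png',b)
E
```

```text
t 11.45 p [0.49   0.1751 0.123 ] yaw -106.4 j6 -55.4 w 0.00012900747850747826 F [ 0.3  1.7 -0.3]
jig now mm 51.56624566139795 1.2536478903932824 123.03180544414789
shift cm [ 3.16 -0.12 -0.15]
```

View pics/c6.png

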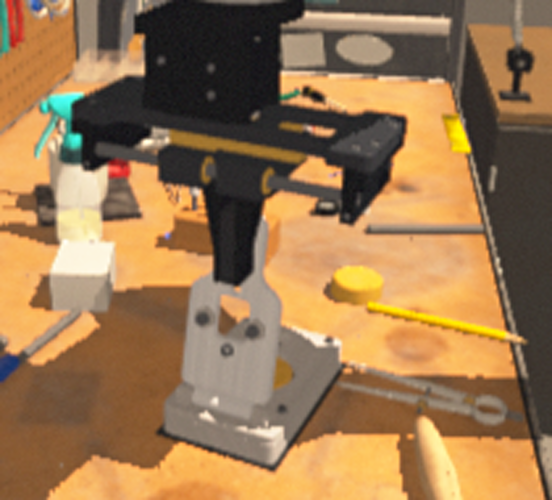

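Request:
send_rows(
  commands=[
    {"tx":2.5,"ty":-0.1,"tz":0,"roll":0,"fingers":-1},
    {"tx":4.8,"ty":-0.1,"tz":0,"roll":0,"fingers":-1},
    {"tx":6.0,"ty":-0.1,"tz":1.0,"roll":0,"fingers":-1},
    {"tx":7.0,"ty":-0.1,"tz":2.1,"roll":0,"fingers":-1},
    {"tx":7.6,"ty":-0.1,"tz":3.0,"roll":0,"fingers":-1},
  ],
)

```text
t: 12.12
position: [0.4674, 0.0984, 0.0928]
tool_rot: [[-0.285, -0.959, 0.003], [-0.958, 0.284, -0.019], [0.018, -0.008, -1.0]]
ft_force: [0.1, -0.1, 0.9]
gripper_width: 0.0002
```

```bash
python3 - <<'E'
from h import *
jig(-.040,0,.055);s=shot('side','s7')
b=cv2.resize(cv2.imread('pics/s7.png')[120:310,170:380],(552,500),interpolation=cv2.INTER_CUBIC)
cv2.imwrite('pics/c7.png',b)
E
```

```text
t 12.125 p [0.4674 0.0984 0.0928] yaw -106.5 j6 -49.7 w 0.0001963136826092198 F [ 0.1 -0.1  0.9]
jig now mm -28.409626350772598 1.2122304016262693 92.79597883361336
shift cm [ 1.09 -0.09  3.8 ]
```

Request:
send_rows(
  commands=[
    {"tx":0.8,"ty":-0.1,"tz":1.5,"roll":0,"fingers":-1},
    {"tx":1.2,"ty":-0.1,"tz":2.7,"roll":0,"fingers":-1},
    {"tx":1.4,"ty":-0.1,"tz":3.8,"roll":0,"fingers":-1},
    {"tx":1.5,"ty":-0.1,"tz":4.6,"roll":0,"fingers":-1},
    {"tx":1.5,"ty":-0.1,"tz":4.8,"roll":0,"fingers":-1},
  ],
)

```text
t: 12.8
position: [0.463, 0.0822, 0.0435]
tool_rot: [[-0.285, -0.959, -0.0], [-0.958, 0.285, -0.021], [0.02, -0.006, -1.0]]
ft_force: [0.1, -0.4, 0.2]
gripper_width: 0.0002
```

Request:
send_rows(
  commands=[
    {"tx":0.1,"ty":0,"tz":0.4,"roll":0,"fingers":-1},
    {"tx":0.1,"ty":0,"tz":0.7,"roll":0,"fingers":-1},
    {"tx":0.1,"ty":0,"tz":0.7,"roll":0,"fingers":-1},
  ],
)

```text
t: 13.18
position: [0.4629, 0.0811, 0.0367]
tool_rot: [[-0.285, -0.959, 0.0], [-0.958, 0.285, -0.021], [0.02, -0.006, -1.0]]
ft_force: [0.1, 0.3, 2.2]
gripper_width: 0.0004
```

Request:
send_rows(
  commands=[
    {"tx":0,"ty":0,"tz":-6,"roll":0,"fingers":-1},
    {"tx":0,"ty":0,"tz":-11,"roll":-10,"fingers":0},
    {"tx":6,"ty":-3.5,"tz":-14,"roll":-20,"fingers":0.1},
    {"tx":12,"ty":-7,"tz":-14,"roll":-30,"fingers":0.1},
    {"tx":17,"ty":-10,"tz":-14,"roll":-40,"fingers":0.1},
  ],
)

```text
t: 13.8
position: [0.5022, -0.0714, 0.1798]
tool_rot: [[0.364, -0.931, 0.002], [-0.931, -0.364, -0.02], [0.02, 0.005, -1.0]]
ft_force: [1.0, 0.9, -0.5]
gripper_width: 0.0325
```

```bash
python3 -c "
from h import *
to(.5103,-.110,.17)"
```

```text
t 13.8 p [ 0.5022 -0.0714  0.1798] yaw -68.6 j6 9.6 w 0.03245418002315912 F [ 1.   0.9 -0.5]
shift cm [3.87 0.65 1.06]
```

Request:
send_rows(
  commands=[
    {"tx":3.9,"ty":0.7,"tz":1,"roll":-45,"fingers":0.1},
    {"tx":3.9,"ty":0.7,"tz":1,"roll":-45,"fingers":0.1},
    {"tx":3.9,"ty":0.7,"tz":1,"roll":-45,"fingers":0.1},
    {"tx":3.9,"ty":0.7,"tz":1,"roll":-45,"fingers":0.1},
    {"tx":3.9,"ty":0.7,"tz":1,"roll":-45,"fingers":0.1},
  ],
)

```text
t: 14.42
position: [0.5098, -0.1105, 0.1705]
tool_rot: [[0.917, -0.399, 0.002], [-0.399, -0.917, -0.02], [0.01, 0.017, -1.0]]
ft_force: [-0.3, -0.1, 0.1]
gripper_width: 0.048
```

```bash
python3 - <<'E'
from h import *
w=shot('wrist','w8');s=shot('side','s8');st()
print(w2p(w,(.5103,-.11,.0625),True))
g=lambda im,k:(255*(im/255.)**k).astype('uint8')
a=cv2.resize(g(cv2.imread('pics/w8.png')[70:220,180:330],.6),(600,600),interpolation=cv2.INTER_CUBIC)
b=cv2.resize(cv2.imread('pics/s8.png')[200:310,220:293],(200,301),interpolation=cv2.INTER_CUBIC)
cv2.imwrite('pics/c8.png',np.hstack([a,np.vstack([b,np.zeros((299,200,3),'uint8')])]))
E
```

```text
t 14.525 p [ 0.5098 -0.1105  0.1705] yaw -23.6 j6 59.3 w 0.04770491047246078 F [ 0.  -0.3  0.3]
(np.float64(255.67869131845725), np.float64(189.85067671446902))
```

View pics/c8.png

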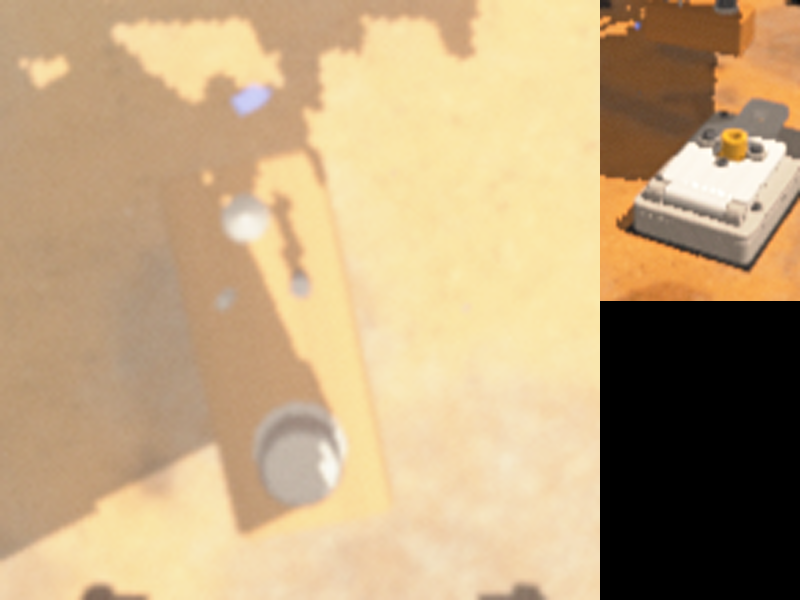

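The leaf is shut, with the bush barrel through its window. In the wrist crop the pin head top is at (300,468), and the drills are well ahead of it.

```bash
python3 - <<'E'
from h import *
w=ld('w8');f=lambda u,v,z:p2w(w,180+u/4-.4,70+v/4-.4,z,True)
a=f(299,466,.0625);b=f(301,448,.039);l=f(257,466,.0625);r=f(342,466,.0625)
print(a,b,np.hypot(*(l-r)[:2]));to(*((a+b)[:2]/2),.07)
E
```

```text
[ 0.51408872 -0.11030595  0.0625    ] [ 0.51324993 -0.11063056  0.039     ] 0.019799217989491018
t 14.525 p [ 0.5098 -0.1105  0.1705] yaw -23.6 j6 59.3 w 0.04770491047246078 F [ 0.  -0.3  0.3]
shift cm [ 0.26 -0.33 10.05]
```

Request:
send_rows(
  commands=[
    {"tx":0.3,"ty":-0.3,"tz":5,"roll":0,"fingers":0.1},
    {"tx":0.3,"ty":-0.3,"tz":10,"roll":0,"fingers":0.1},
    {"tx":0.3,"ty":-0.3,"tz":10,"roll":0,"fingers":0.1},
    {"tx":0.3,"ty":-0.3,"tz":10,"roll":0,"fingers":0.1},
  ],
)

```text
t: 15.02
position: [0.5154, -0.1109, 0.0721]
tool_rot: [[0.916, -0.401, 0.005], [-0.4, -0.916, -0.02], [0.013, 0.017, -1.0]]
ft_force: [-0.2, -0.4, 0.4]
gripper_width: 0.0478
```

```bash
python3 -c "
from h import *
to(.5137,-.1105,.042)"
```

```text
t 15.025 p [ 0.5154 -0.1109  0.0721] yaw -23.6 j6 58.9 w 0.04775694545380594 F [-0.2 -0.4  0.4]
shift cm [-0.21 -0.02  3.01]
```

Request:
send_rows(
  commands=[
    {"tx":-0.2,"ty":0,"tz":1.5,"roll":0,"fingers":0.1},
    {"tx":-0.2,"ty":0,"tz":3,"roll":0,"fingers":0.1},
    {"tx":-0.2,"ty":0,"tz":3,"roll":0,"fingers":0.1},
  ],
)

```text
t: 15.4
position: [0.5127, -0.1108, 0.041]
tool_rot: [[0.916, -0.401, 0.002], [-0.401, -0.916, -0.02], [0.01, 0.018, -1.0]]
ft_force: [0.4, 0.3, 0.0]
gripper_width: 0.0478
```

Request:
send_rows(
  commands=[
    {"tx":0,"ty":0,"tz":0,"roll":0,"fingers":-0.3},
    {"tx":0,"ty":0,"tz":0,"roll":0,"fingers":-0.7},
    {"tx":0,"ty":0,"tz":0,"roll":0,"fingers":-1},
    {"tx":0,"ty":0,"tz":0,"roll":0,"fingers":-1},
    {"tx":0,"ty":0,"tz":0,"roll":0,"fingers":-1},
  ],
)

```text
t: 16.02
position: [0.5129, -0.1108, 0.0412]
tool_rot: [[0.916, -0.401, 0.003], [-0.401, -0.916, -0.02], [0.011, 0.018, -1.0]]
ft_force: [0.1, -0.1, 0.3]
gripper_width: 0.0192
```

Request:
send_rows(
  commands=[
    {"tx":0,"ty":0,"tz":-1,"roll":0,"fingers":-1},
    {"tx":0,"ty":0,"tz":-4,"roll":0,"fingers":-1},
    {"tx":0,"ty":0,"tz":-8,"roll":0,"fingers":-1},
    {"tx":0,"ty":0,"tz":-10,"roll":0,"fingers":-1},
    {"tx":0,"ty":0,"tz":-10,"roll":0,"fingers":-1},
  ],
)

```text
t: 16.65
position: [0.5136, -0.1086, 0.1433]
tool_rot: [[0.916, -0.401, 0.007], [-0.401, -0.916, -0.02], [0.015, 0.015, -1.0]]
ft_force: [-0.7, 0.5, -1.5]
gripper_width: 0.0194
```

```bash
python3 -c "
from h import *
to(.4624,.0774,.14)"
```

```text
t 16.65 p [ 0.5136 -0.1086  0.1433] yaw -23.6 j6 59.0 w 0.01939513751163743 F [-0.7  0.5 -1.5]
shift cm [-12.15 -15.    -0.08]
```

Request:
send_rows(
  commands=[
    {"tx":-12.1,"ty":-15,"tz":0,"roll":50,"fingers":-1},
    {"tx":-12.1,"ty":-15,"tz":0,"roll":50,"fingers":-1},
    {"tx":-12.1,"ty":-15,"tz":0,"roll":50,"fingers":-1},
    {"tx":-12.1,"ty":-15,"tz":0,"roll":50,"fingers":-1},
    {"tx":-12.1,"ty":-15,"tz":0,"roll":50,"fingers":-1},
  ],
)

```text
t: 17.27
position: [0.4616, 0.0788, 0.1381]
tool_rot: [[0.295, -0.955, 0.005], [-0.955, -0.295, -0.021], [0.021, 0.001, -1.0]]
ft_force: [0.7, -0.6, -0.8]
gripper_width: 0.0191
```

Request:
send_rows(
  commands=[
    {"tx":0,"ty":0,"tz":0,"roll":33,"fingers":-1},
    {"tx":0,"ty":0,"tz":0,"roll":33,"fingers":-1},
    {"tx":0,"ty":0,"tz":0,"roll":33,"fingers":-1},
    {"tx":0,"ty":0,"tz":0,"roll":33,"fingers":-1},
  ],
)

```text
t: 17.77
position: [0.4608, 0.0784, 0.137]
tool_rot: [[-0.272, -0.962, 0.003], [-0.962, 0.272, -0.022], [0.02, -0.009, -1.0]]
ft_force: [0.2, -0.4, -1.1]
gripper_width: 0.0192
```

```bash
python3 -c "
from h import *
to(.4624,.0774,.09)"
```

```text
t 17.775 p [0.4608 0.0784 0.137 ] yaw -105.8 j6 -47.2 w 0.019238221002195438 F [ 0.2 -0.4 -1.1]
shift cm [-0.04 -0.14  4.7 ]
```

Request:
send_rows(
  commands=[
    {"tx":0,"ty":-0.15,"tz":2.5,"roll":0,"fingers":-1},
    {"tx":0,"ty":-0.15,"tz":4.7,"roll":0,"fingers":-1},
    {"tx":0,"ty":-0.15,"tz":4.7,"roll":0,"fingers":-1},
    {"tx":0,"ty":-0.15,"tz":4.7,"roll":0,"fingers":-1},
  ],
)

```text
t: 18.27
position: [0.4628, 0.0771, 0.0905]
tool_rot: [[-0.27, -0.963, 0.004], [-0.963, 0.27, -0.022], [0.02, -0.01, -1.0]]
ft_force: [0.4, -0.0, -0.3]
gripper_width: 0.0188
```

```bash
python3 - <<'E'
from h import *
w=shot('wrist','w9');s=shot('side','s9');R,p=st()
for z in(.038,.055):print(z,w2p(w,(.4624,.0774,z),True))
g=lambda im,k:(255*(im/255.)**k).astype('uint8')
a=cv2.resize(g(cv2.imread('pics/w9.png')[130:230,206:306],.6),(500,500),interpolation=cv2.INTER_CUBIC)
c=w2p(s,(.4624,.0774,.055));print(c);u,v=map(int,c)
b=cv2.resize(cv2.imread('pics/s9.png')[v-30:v+30,u-18:u+18],(300,500),interpolation=cv2.INTER_CUBIC)
print(u,v);cv2.imwrite('pics/c9.png',np.hstack([a,b]))
E
```

```text
t 18.375 p [0.4631 0.0774 0.0909] yaw -105.7 j6 -47.2 w 0.01902113804153761 F [ 0.5  0.5 -0.8]
0.038 (np.float64(258.55724348046243), np.float64(207.91830339723737))
0.055 (np.float64(258.38121995257984), np.float64(214.7695472975547))
(np.float64(278.5445557702873), np.float64(233.8898709281712))
278 233
```

View pics/c9.png

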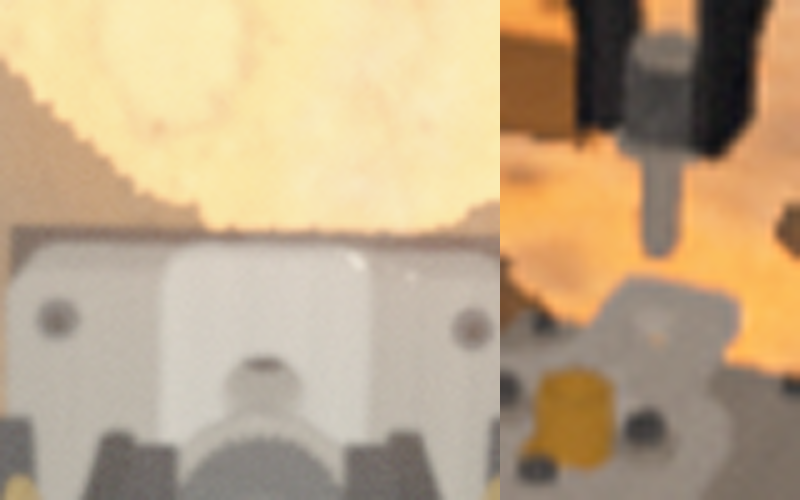

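In the wrist crop the shank at (264,385) sits over the leaf hole, whose dark crescent is at (264,362). From the side the tip at (660,255) is straight above the hole at (658,337). Inserting with the force watched.

```bash
python3 -c "
from h import *
to(.4628,.0779,.064)"
```

```text
t 18.375 p [0.4631 0.0774 0.0909] yaw -105.7 j6 -47.2 w 0.01902113804153761 F [ 0.5  0.5 -0.8]
shift cm [-0.09  0.07  2.69]
```

Request:
send_rows(
  commands=[
    {"tx":-0.1,"ty":0.05,"tz":1,"roll":0,"fingers":-1},
    {"tx":-0.1,"ty":0.05,"tz":1.7,"roll":0,"fingers":-1},
    {"tx":-0.1,"ty":0.05,"tz":2.2,"roll":0,"fingers":-1},
    {"tx":-0.1,"ty":0.05,"tz":2.7,"roll":0,"fingers":-1},
  ],
)

```text
t: 18.88
position: [0.4629, 0.0778, 0.0634]
tool_rot: [[-0.271, -0.963, 0.005], [-0.962, 0.271, -0.021], [0.019, -0.01, -1.0]]
ft_force: [0.2, 0.2, -1.1]
gripper_width: 0.0192
```

Request:
send_rows(
  commands=[
    {"tx":-0.03,"ty":0.03,"tz":0.5,"roll":0,"fingers":-1},
    {"tx":-0.03,"ty":0.03,"tz":0.9,"roll":0,"fingers":-1},
    {"tx":-0.03,"ty":0.03,"tz":1.2,"roll":0,"fingers":-1},
  ],
)

```text
t: 19.25
position: [0.4628, 0.0779, 0.0511]
tool_rot: [[-0.271, -0.963, 0.005], [-0.962, 0.271, -0.021], [0.019, -0.01, -1.0]]
ft_force: [-0.2, -0.1, -1.6]
gripper_width: 0.0193
```

Request:
send_rows(
  commands=[
    {"tx":-0.03,"ty":0.02,"tz":0.5,"roll":0,"fingers":-1},
    {"tx":-0.03,"ty":0.02,"tz":0.8,"roll":0,"fingers":-1},
    {"tx":-0.03,"ty":0.02,"tz":1.0,"roll":0,"fingers":-1},
    {"tx":-0.03,"ty":0.02,"tz":1.1,"roll":0,"fingers":-1},
    {"tx":-0.03,"ty":0.02,"tz":1.2,"roll":0,"fingers":-1},
  ],
)

```text
t: 19.88
position: [0.4626, 0.0779, 0.0394]
tool_rot: [[-0.271, -0.963, 0.004], [-0.962, 0.271, -0.021], [0.019, -0.01, -1.0]]
ft_force: [-1.1, -1.5, 4.6]
gripper_width: 0.0187
```

Request:
send_rows(
  commands=[
    {"tx":0,"ty":0,"tz":0.1,"roll":0,"fingers":-1},
    {"tx":0,"ty":0,"tz":0.2,"roll":0,"fingers":-1},
    {"tx":0,"ty":0,"tz":0.2,"roll":0,"fingers":-1},
  ],
)

```text
t: 20.25
position: [0.4627, 0.0778, 0.0389]
tool_rot: [[-0.27, -0.963, 0.005], [-0.963, 0.27, -0.022], [0.02, -0.01, -1.0]]
ft_force: [-5.7, -0.8, 15.3]
gripper_width: 0.0187
```

```bash
python3 - <<'E'
from h import *
for i in range(3): shot('side','s10');st()
s=ld('s10');im=cv2.imread('pics/s10.png');print([w2p(s,(.4624,.0774,z)) for z in(.034,.06)])
E
```

```text
t 20.3 p [0.4627 0.0778 0.0389] yaw -105.7 j6 -47.7 w 0.01919970407499539 F [-4.8 -0.6 15.7]
t 20.35 p [0.4627 0.0778 0.0389] yaw -105.7 j6 -47.7 w 0.01909981067227366 F [-5.  -0.9 15.9]
t 20.4 p [0.4627 0.0778 0.0389] yaw -105.7 j6 -47.7 w 0.019671815408683093 F [-4.5 -1.5 15.8]
[(np.float64(278.16596119326806), np.float64(243.09290941264334)), (np.float64(278.63594015238607), np.float64(231.66846038405708))]
```

```bash
python3 -c "
from h import *
print(ctrl.hand_in());st()"
```

```text
the job is handed in; nothing more can be done
None
the job is handed in; nothing more can be done
```

The job is handed in at about 20.4 s of the 72 s allowed. The bush is in the nest with its notch over the dowel, the leaf is folded down, and the arm is still holding the pin in the hole and pressing on it.

Last checks:
- **Bush:** a close view after letting go showed it seated with the dowel inside the notch.
- **Leaf:** a side view showed it shut over the bush barrel before the pin was picked up.
- **Pin:** it went down through the leaf and block with no jamming force. The tool stopped with the collar about 34 mm above the bench, the height of the shut leaf's upper face.
- **Press:** the force jumped from about 5 N to a steady 15.8 N down within the last half millimetre, so the leaf appears to be hard against its stop.

Two things were less clean:
- **Side force and tilt:** a sideways force of about 5 N remains, and the tool is tilted about 0.02 rad.
- **No final picture:** I did not view one after pressing, because my 12 views were used. The final leaf angle and pin position therefore rest on the tool's pose and force readings.

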